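Clear the spanner and close the sprung access panel

ROBOT

A 6-joint arm with a two-finger parallel gripper is mounted at the origin on the work surface. World frame = base frame: x ahead of the robot, y to its left, z up, the work surface at z = 0. Lengths are in m, angles in rad, forces in N, time in s.
With the tool pointing down it reaches from about 0.3 to 0.875 m from the base axis. Payload 6.4 kg.
Tool frame: the origin (TCP) lies at the very end of the fingers, on their centre line; the grasp point (between the pads) lies ctrl.pinch_z behind it (ctrl.pinch_z is the distance from the TCP to the grasp point, in m); y points along the fingers, z is the direction in which the jaws open and shut, and the axes are right-handed (so a half turn about y gives the same grasp; the last joint's range is limited). The gripper opens to 85 mm and grips with 20 to 120 N. Pads are 22 mm wide; open, the fingers measure 114 mm over their backs; the gripper's body (76 mm by 85 mm) begins 54 mm behind the grasp point. The pads swing forward as they close: fully open they stand 13 mm farther back than shut.
Start: joints at [1.054, 0.181, 1.607, -0, 1.354, -0.206], TCP at [0.176, 0.547, 0.231] pointing down, gripper open.
Joint ranges: [-2.99, 2.99], [-0.89, 2.07], [0.3, 2.58], [-1.14, 4.28], [0, 2.63], [-3.12, 3.12]. Speed limits (rad/s): [2.57, 2.57, 3.01, 3.14, 3.14, 3.14].

INTERFACE

Orientations are given as a unit quaternion [w, x, y, z].
In Python, from bench import ctrl gives the robot as it stands.
- The arm moves only by the shell command python3 -m pendant 'ROWS'. ROWS is JSON, one flat list of numbers, 7 for each row, row after row: the shift along the world's x, y, z in m, then the turn, a rotation vector about the world's x, y, z in degrees, then the finger opening in m, from 0 to 0.0854. In form: [tx, ty, tz, rx, ry, rz, hand, tx, ty, tz, rx, ry, rz, hand, ...]. A call has 1 to 12 rows; each row shifts and turns the commanded pose from where the row before left it; what a row does not reach is not made up. A row lasts 1/8 s, in which the tool goes at most 62.5 mm and 10.7 degrees, less where a joint would pass 70% of its speed; a pose out of reach is approached as far as the arm can. A call with a gripper value outside its range is refused whole. The fingers move at their own pace and stop on an object; the grip force is fixed at half the most. Time passes only in rows, so rows that do not move let the fingers close. It gives the time, the measured TCP pose, the force and the opening at its end, in the units of the state.
- ctrl.get_obs(): the state, without advancing time (a new reading comes with each control period).
- ctrl.camera(name): name is "scene" or "top" or "wrist"; returns the picture (420x560x3 uint8, red, green, blue); there is no depth.
- ctrl.camera_info(name): a dict with "fx", "fy", "cx", "cy" (pixels), "origin" and "rotation" of the camera in the world; the wrist camera has in their place "tool_from_camera" (4x4, takes a point from camera to tool coordinates, whose origin is the TCP and whose axes are the tool frame's). Camera axes: x right, y down, z forward; pixel columns grow to the right and rows downward; lengths in m; the calibration is good to about 2 mm. A picture is of the moment at which its call begins: read the wrist's pose just before it. camera_info takes no time and is no camera call.
- ctrl.hand_in(): hands the job in, once; it reports no verdict.
Trained networks look in the newest picture that a camera, given by its name, has taken for a name from the list of things; names that differ only in an ending like _2 or _b are one class to them, and where a whole thing is asked for, a point or a joint stands for the part that bears it (a point fixed in the world has none). Each returns a list of dicts, best first, with "score" (0 to 1); they miss things now and then, are a little off and sometimes report something else, mostly with a low value. They report only what shows in the picture. A call takes as long as a camera call. They do not tell look-alikes from the thing itself.
- ctrl.silhouettes(target, camera): "mask" (420x560 bool, what is visible of it) and "bbox" ([left, top, right, bottom] in pixels, round what is visible of it).
The state is a dict: "time_s": time; "q": joint angles; "dq": joint speeds; "joint_efforts": joint torques, N m; "eef_pos": TCP position; "eef_rot": TCP orientation; "wrist_force": force on the tool from outside, world axes, zero at the start; "torque": the same for the moment, N m; "opening": opening from 0.0 (shut) to 1.0 (fully open).
Only numpy, scipy, OpenCV 4.12 (cv2) and the standard library are available. Lean on these libraries where they do the work, as an engineer would, in place of code of your own. Each camera call takes 0.05 s, during which the arm holds its last target.

TASK

The spanner was left lying on the instrument's access panel: first hang it by its eye on the peg of the stand, fully down on the collar, and let go of it. Then turn the panel's quarter-turn fastener until its slot lines up with the two index marks on the panel, and press the panel fully down against the frame with the fingertips. Finish while holding it pressed there, and leave the bottle, beaker and tube rack where they are.

Things in the scene. Friction and masses are not known exactly. Their poses are not given: they have to be found in the camera images.
- module: fixed white low instrument case 240 x 280 x 85 mm (x, y, z). Origin: centre of its underside, on the bench; z up. Its top rim with black gasket (the frame) is at z = 85 mm. On it a sprung level aluminium panel 200 x 240 x 6 mm, centred, top face at z = 99 mm when up, 91 mm when fully down. Two short dark index marks on the panel, 34 mm either side of the fastener, lie along module x.
- panel (a joint): how far the panel is pressed down, m: 0 = up (start), 0.008 = fully down on the frame; it counts as down beyond 0.0065. Springs lift it: about 3.5 N starts it moving, about 7 N brings it fully down; it rises when let go. It only goes down while the fastener is lined up, else the fastener's hidden cross-bar stops it after about 2 mm.
- panel_top (a point): point on the panel's bare top face, a good place to press: 30 mm from the panel's centre towards module +y, 90 mm from the fastener's axis. Moves with the panel; axes as the module's.
- fastener (a joint): angle of the quarter-turn fastener in the panel, rad, anticlockwise positive seen from above; 0 = slot in line with the index marks (along module x), lined up = within 0.14 of it. Starts at 0.7 to 1.4, so it has to be turned clockwise. No stop at 0 (range -0.6 to 1.9); a steady friction of 0.04 N m holds it where it is left.
- fastener_grip (a point): middle of the fastener's upright steel grip rib: 34 mm long (x axis of this point; the dark slot line runs along its top), 10 mm wide (y), 16 mm high; its top is 21 mm above the panel's face. It stands on a dark disc 40 mm across, 5 mm high. The vertical turning axis passes through this point, at module x = 0, y = -60 mm.
- spanner: ring spanner, 0.1 to 0.2 kg, lying flat on the panel: steel ring plate 54 mm outside, eye (hole) 24 mm, 6 mm thick, with a straight black tail grip 14 mm wide, 14 mm high, along its -x from 24 to 102 mm from the eye's centre. Origin: eye's centre at the underside (flat all along); x from tail to ring, z up. Its balance point is about 18 mm from the eye's centre towards the tail.
- spanner_grip (a point): place to grip the spanner's tail: on its centre line, 58 mm from the eye's centre, 7 mm above its underside; axes as the spanner's.
- peg_stand: tool stand fixed on the bench: dark base plate 100 x 100 x 12 mm, a column 24 mm thick, at its top a collar 48 mm across, and above it an upright round peg 12 mm thick. Origin: centre of its underside, on the bench; z up. Peg tip 164 mm above the bench.
- peg_seat (a point): on the peg's axis at the collar's top face, 130 mm above the bench, where the ring comes to rest; the peg stands 34 mm above it. The spanner counts as hung when its eye's centre is within 12 mm of the axis and its underside within -5 to +8 mm of this height, any heading, tail tilted less than 0.25 rad, untouched.
- reagent_bottle: amber bottle with white cap, 64 mm across, 130 mm high; leave it alone. Origin: centre of its underside.
- beaker: glass beaker, 68 mm across, 80 mm high; leave it alone. Origin: centre of its underside.
- tube_rack: white rack of capped tubes, 160 x 60 x 84 mm, left of the module; leave it alone. Origin: centre of its underside.
There are look-alikes about, which are no part of the job. There is more than one size of the spanner; the job needs the middle-sized.

How it is judged:
On the way, in this order (a step that is already met when the one before it is completed fails the run):
1. the spanner hangs by its eye on the peg, down on the collar, and is let go of (horizontal distance between spanner and peg_seat below 0.012 m and z of spanner in the frame of peg_seat between -0.005 and 0.008 m and angle between spanner's own z axis and vertical below 0.25 rad and contact force between each of the arm, the fingers and spanner below 0.1 N and linear speed of spanner below 0.03 m/s), for 0.3 s.
2. the fastener's slot is in line with the index marks (angle between the x axis of fastener_grip and the x axis of module, either way round below 0.14 rad), for 0.1 s.
At the end, for the whole second after the job is handed in: The spanner's eye is on the peg (centre within 12 mm of the axis, underside -5 to +8 mm from the collar, tilt under 0.25 rad, untouched, at rest), the fastener's slot is within 0.14 rad of the index marks, and the fingers press on the panel (3 to 60 N) and keep it at least 6.5 of its 8 mm down (all of step 1 and angle between the x axis of fastener_grip and the x axis of module, either way round below 0.14 rad and value of joint panel above 0.0065 m and contact force between the fingers and module between 3 and 60 N); the arm keeps its last pose, push and grip.
It fails at once if the reagent bottle is pushed over 30 mm or tipped (distance of reagent_bottle from where it was at the start of the episode above 0.03 m or angle between reagent_bottle's own z axis and vertical above 0.3 rad).
It fails at once if the beaker is pushed over 30 mm or tipped (distance of beaker from where it was at the start of the episode above 0.03 m or angle between beaker's own z axis and vertical above 0.3 rad).
It fails at once if the tube rack is pushed over 30 mm or tipped (distance of tube_rack from where it was at the start of the episode above 0.03 m or angle between tube_rack's own z axis and vertical above 0.3 rad).
It also fails if it takes over 64 s, if anything falls off the work surface, if the arm or the gripper's body presses on something with over 40 N, if the wrist force passes 120 N, or if a joint passes its speed limit or range.

## Working session

There is one attempt and no reset: what is moved stays moved. The work goes in short steps, Python scripts to look and compute and a shell command to move; the robot and the scene stay as the last step left them, time stands still between calls to the robot, and variables do not carry over. Pictures are saved under pics/ and viewed, and the job is handed in when it is done.

```bash
ls; mkdir -p pics; python3 - <<'E'
from bench import ctrl
import cv2
for n in ["scene","top","wrist"]:
    im=ctrl.camera(n); cv2.imwrite(f"pics/{n}0.png",im[:,:,::-1])
    print(n,ctrl.camera_info(n))
print(ctrl.get_obs(),ctrl.pinch_z)
E
```

```text
pics
scene {'fx': 500.99979962522895, 'fy': 500.99979962522895, 'cx': 282.7385468832371, 'cy': 207.99594771221828, 'origin': array([0.95382759, 0.72641068, 1.09088891]), 'rotation': array([-0.08873683,  0.25550091,  0.9109971 , -0.31133477])}
top {'fx': 462.25444115017837, 'fy': 462.25444115017837, 'cx': 274.00133125849777, 'cy': 207.22561783584996, 'origin': array([0.43456303, 0.08737085, 1.32641142]), 'rotation': array([-0.02132141,  0.71172525, -0.70135574,  0.03305584])}
wrist {'fx': 375.56704605126134, 'fy': 375.56704605126134, 'cx': 280.1297371549677, 'cy': 209.53978894842064, 'tool_from_camera': array([[-1.27082068e-03,  9.53567852e-01,  3.01175590e-01,
        -7.68281947e-02],
       [ 1.19303231e-04, -3.01175687e-01,  9.53568661e-01,
        -1.43431933e-01],
       [ 9.99999185e-01,  1.24774600e-03,  2.68976567e-04,
        -1.40935496e-03],
       [ 0.00000000e+00,  0.00000000e+00,  0.00000000e+00,
         1.00000000e+00]])}
{'time_s': 0.15, 'q': array([ 1.05367716e+00,  1.81364692e-01,  1.60775834e+00,  8.56150467e-06,
        1.35378568e+00, -2.06302013e-01]), 'dq': array([ 0.00129857, -0.00127435, -0.00408762,  0.00044254, -0.00056433,
       -0.00077867]), 'joint_efforts': array([ 1.66283385e-04, -4.45256531e+01, -3.51696002e+01, -3.73343419e-04,
        5.78273830e-03, -5.27694624e-05]), 'eef_pos': array([0.17563205, 0.54709206, 0.23060396]), 'eef_rot': array([-0.6981506 ,  0.69901888, -0.10961669,  0.10928185]), 'wrist_force': array([ 0.23800258, -0.2950186 , -0.17460832]), 'torque': array([0.02352195, 0.02559148, 0.02803885]), 'opening': 1.0018787727860887} 0.0187
```

View pics/scene0.png

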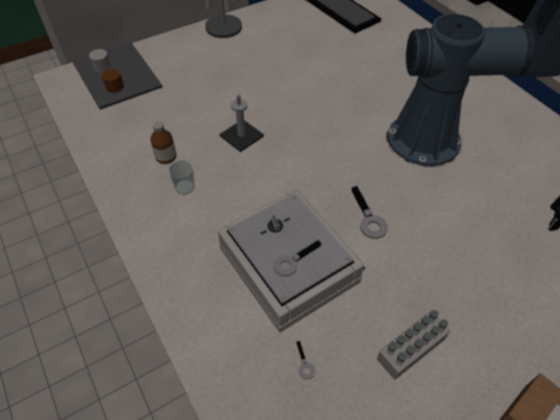

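View pics/top0.png

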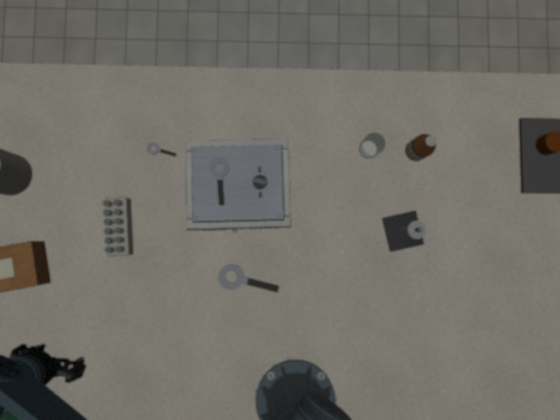

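View pics/wrist0.png

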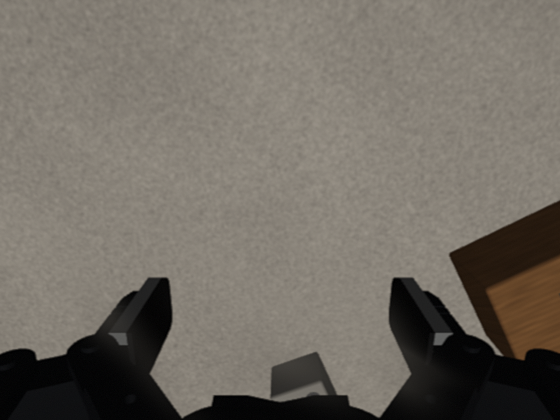

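Three things could be taken for the spanner in the top view. One lies on the panel (ring 219,167, tail 221,193), a larger one on the bench (232,276), and a smaller one on the bench (153,149). The description says middle-sized and on the panel, so I choose the panel one. I'll check that in a crop and by measured sizes.

```bash
cat > h.py <<'E'
from bench import ctrl
import numpy as np, cv2
from scipy.spatial.transform import Rotation as R
def rot(q): return R.from_quat([q[1],q[2],q[3],q[0]]).as_matrix()
def cam(name,obs=None):
    i=ctrl.camera_info(name)
    K=np.array([[i['fx'],0,i['cx']],[0,i['fy'],i['cy']],[0,0,1]])
    if name=='wrist':
        obs=obs or ctrl.get_obs()
        T=np.eye(4);T[:3,:3]=rot(obs['eef_rot']);T[:3,3]=obs['eef_pos']
        M=T@i['tool_from_camera'];return K,M[:3,:3],M[:3,3]
    return K,rot(i['rotation']),np.array(i['origin'])
def plane(c,uv,z):
    K,Rm,o=c; uv=np.atleast_2d(uv).astype(float)
    d=np.c_[uv,np.ones(len(uv))]@np.linalg.inv(K).T@Rm.T
    return o+d*((z-o[2])/d[:,2])[:,None]
def proj(c,P):
    K,Rm,o=c; p=(np.atleast_2d(P)-o)@Rm@K.T; return p[:,:2]/p[:,2:]
E
python3 - <<'E'
from h import *
im=ctrl.camera("top")[:,:,::-1]
cv2.imwrite("pics/topc.png",cv2.resize(im[125:300,90:300],None,fx=3.5,fy=3.4,interpolation=cv2.INTER_CUBIC))
cv2.imwrite("pics/topp.png",cv2.resize(im[120:260,340:460],None,fx=4,fy=4,interpolation=cv2.INTER_CUBIC))
c=cam("top")
for t,z in [("spanner",.1),("module",.085),("peg_stand",.012),("fastener",.11),("reagent_bottle",0),("beaker",0),("tube_rack",.08)]:
    for s in ctrl.silhouettes(t,"top")[:4]:
        m=s['mask'].astype(np.uint8); pts=np.argwhere(m)[:,::-1].astype(np.float32)
        r=cv2.minAreaRect(pts); w=plane(c,cv2.boxPoints(r),z)
        print(t,round(s['score'],2),s['bbox'],plane(c,r[0],z)[0].round(3),np.linalg.norm(w[1]-w[0]).round(3),np.linalg.norm(w[2]-w[1]).round(3), np.degrees(np.arctan2(*(w[1]-w[0])[[1,0]])).round(1))
E
```

```text
spanner 0.72 [218.7, 262.2, 280.2, 292.3] [0.345 0.132 0.1  ] 0.068 0.157 -1.2
spanner 0.63 [146.5, 141.2, 176.0, 155.3] [0.673 0.374 0.1  ] 0.032 0.079 -24.3
spanner 0.59 [185.5, 139.9, 290.9, 235.9] [0.585 0.166 0.1  ] 0.281 0.249 -88.2
spanner 0.56 [206.6, 156.3, 233.5, 204.6] [0.601 0.205 0.1  ] 0.054 0.126 -72.8
module 0.94 [186.7, 138.8, 289.7, 235.3] [0.588 0.165 0.085] 0.258 0.283 1.6
peg_stand 0.9 [383.2, 209.5, 425.7, 255.0] [ 0.475 -0.31   0.012] 0.116 0.1 -75.7
fastener 0.43 [256.0, 172.9, 265.4, 189.2] [0.595 0.106 0.11 ] 0.037 0.037 -89.1
reagent_bottle 0.84 [405.9, 136.7, 436.4, 159.8] [ 0.72 -0.36  0.  ] 0.098 0.068 -58.2
beaker 0.83 [359.3, 130.3, 389.2, 161.6] [ 0.722 -0.221  0.   ] 0.085 0.07 -26.1
beaker 0.31 [189.4, 143.2, 280.7, 219.5] [0.606 0.172 0.   ] 0.263 0.218 -87.6
tube_rack 0.86 [105.0, 199.1, 135.6, 260.4] [0.473 0.483 0.08 ] 0.078 0.158 -86.6
tube_rack 0.66 [191.7, 144.1, 288.4, 220.0] [0.595 0.167 0.08 ] 0.252 0.209 -88.1
```

```bash
python3 - <<'E'
from h import *
im=ctrl.camera("scene")[:,:,::-1]
cv2.imwrite("pics/scc.png",cv2.resize(im[185:330,210:370],None,fx=4,fy=4,interpolation=cv2.INTER_CUBIC))
E
```

```text
(no output)
```

View pics/topc.png

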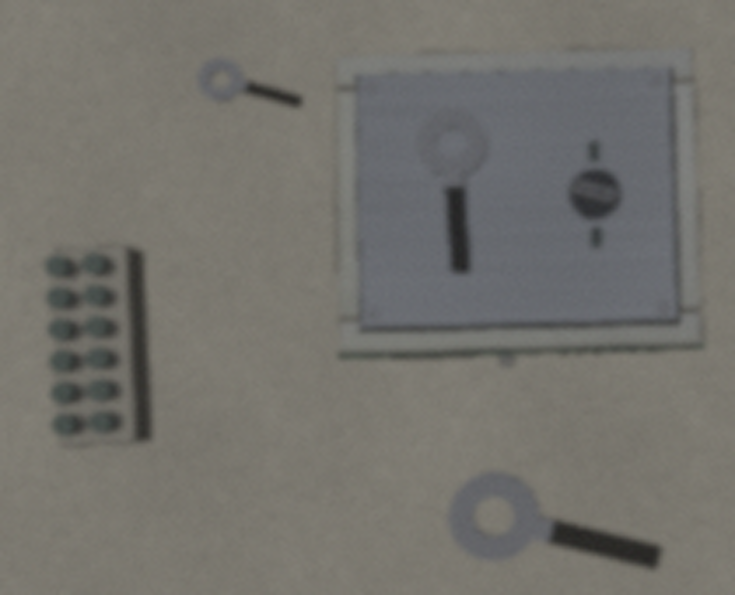

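View pics/topp.png

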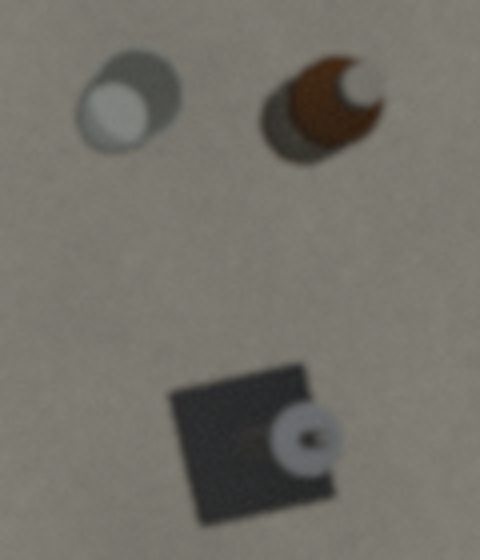

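View pics/scc.png

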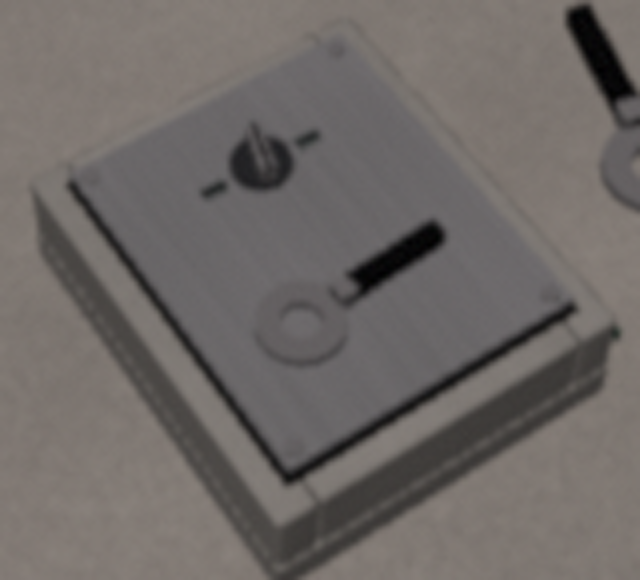

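```bash
python3 - <<'E'
from h import *
c=cam("top"); s=cam("scene")
A=lambda P:np.array(P)/[3.5,3.4]+[90,125]
B=lambda P:np.array(P)/4+[340,120]
S=lambda P:np.array(P)/4+[210,185]
np.set_printoptions(precision=4,suppress=True)
def ang(a,b): return np.degrees(np.arctan2(*(b-a)[[1,0]]))
q=plane(c,A([(356,72),(672,70),(680,320),(360,328)]),.099); print("panel top",q.mean(0),ang(q[2],q[1]),ang(q[3],q[0]),ang(q[1],q[0])-90,ang(q[2],q[3])-90)
print([np.linalg.norm(q[i]-q[i-1]).round(3) for i in range(4)])
q=plane(s,S([(338,30),(575,305),(288,478),(70,182)]),.099); print("panel scene",q.mean(0),ang(q[1],q[2]),ang(q[0],q[3]),ang(q[0],q[1])-90,ang(q[3],q[2])-90)
print([np.linalg.norm(q[i]-q[i-1]).round(3) for i in range(4)])
m=plane(c,A([(594,150),(596,237)]),.099); print("marks top",m.mean(0),ang(m[1],m[0]),np.linalg.norm(m[1]-m[0]))
m=plane(s,S([(310,138),(214,190)]),.099); print("marks sc",m.mean(0),ang(m[0],m[1]),np.linalg.norm(m[1]-m[0]))
a,b=plane(c,A((455,146)),.105)[0],plane(c,A((459.5,272)),.113)[0];print("sp top",a,b,ang(b,a),np.linalg.norm((b-a)[:2]))
a,b=plane(s,S((301,322)),.105)[0],plane(s,S((439,230)),.11)[0];print("sp sc",a,b,ang(b,a))
q=plane(c,B([(168,393),(303,364),(335,497),(202,525)]),.012);print("base",q.mean(0))
print("collar",plane(c,B((306,440)),.130),"tip",plane(c,B((318,436)),.164))
pk=plane(s,[(238.5,104),(238.5,98),(241.5,136)],.130);print("sc collar",pk[0],"tip",plane(s,(239,97),.164),"base",plane(s,(241.5,135),.012))
E
```

```text
panel top [0.5931 0.1653 0.099 ] 2.485123282618525 2.43892176125398 1.3899576666886446 2.3281203588013994
[np.float64(0.202), np.float64(0.242), np.float64(0.198), np.float64(0.242)]
panel scene [0.596  0.1732 0.099 ] 2.2507576578275796 4.729298319803976 1.696847792488768 2.4579735073686066
[np.float64(0.203), np.float64(0.246), np.float64(0.199), np.float64(0.237)]
marks top [0.5967 0.106  0.099 ] 2.2059297969983707 0.06891705456110081
marks sc [0.5949 0.1097 0.099 ] 2.5398726509069935 0.07007049116194833
sp top [0.6315 0.213  0.105 ] [0.532  0.2065 0.113 ] 3.7091827760842997 0.0997752311851188
sp sc [0.6354 0.2204 0.105 ] [0.5348 0.2116 0.11  ] 5.019990746966088
base [ 0.4732 -0.303   0.012 ]
collar [[ 0.4732 -0.3032  0.13  ]] tip [[ 0.4748 -0.2998  0.164 ]]
sc collar [ 0.4751 -0.2992  0.13  ] tip [[ 0.4767 -0.2884  0.164 ]] base [[ 0.4765 -0.2938  0.012 ]]
```

```bash
python3 - <<'E'
from h import *
o=ctrl.get_obs();M=rot(o['eef_rot']);print(M.round(3))
print("tool x heading",np.degrees(np.arctan2(M[1,0],M[0,0])),"z heading",np.degrees(np.arctan2(M[1,2],M[0,2])))
E
```

```text
[[ 0.952  0.     0.306]
 [-0.306  0.     0.952]
 [-0.    -1.     0.   ]]
tool x heading -17.81005207613251 z heading 72.18994791939858
```

```bash
python3 -m pendant '[0.04,-0.036,0,0,0,2,0.0854,0.042,-0.038,0,0,0,2.5,0.0854,0.042,-0.038,0,0,0,2.5,0.0854,0.042,-0.038,0,0,0,2.5,0.0854,0.042,-0.038,0,0,0,2.5,0.0854,0.042,-0.038,0,0,0,2.5,0.0854,0.042,-0.038,0,0,0,2.5,0.0854,0.042,-0.038,0,0,0,2.5,0.0854,0.04,-0.034,0,0,0,2.5,0.0854,0,0,0,0,0,0,0.0854,0,0,0,0,0,0,0.0854]'
python3 - <<'E'
from h import *
o=ctrl.get_obs();im=ctrl.camera("wrist");cv2.imwrite("pics/w1.png",im[:,:,::-1])
print(o['eef_pos'],rot(o['eef_rot']).round(3))
c=cam("wrist",o)
print(proj(c,[[.632,.215,.105],[.532,.208,.113],[.596,.107,.12]]))
for t in ["spanner","fastener"]:
  for s in ctrl.silhouettes(t,"wrist")[:2]:
    print(t,s['score'],s['bbox'])
E
```

```text
time_s: 1.98
eef_pos: [0.5494, 0.2116, 0.231]
eef_rot: [0.707, -0.707, -0.025, 0.026]
wrist_force: [-0.4, 0.5, -0.1]
opening: 0.997
[0.54940588 0.2115595  0.23098573] [[ 0.997 -0.001 -0.072]
 [ 0.072  0.     0.997]
 [-0.001 -1.     0.   ]]
[[278.4507384  297.66487596]
 [278.73335088 179.13799286]
 [136.13384406 255.90267487]]
spanner 0.61 [246.1, 175.6, 312.5, 332.0]
fastener 0.82 [112.1, 222.8, 166.7, 271.6]
fastener 0.33 [539.2, 89.9, 560.0, 205.3]
```

View pics/w1.png

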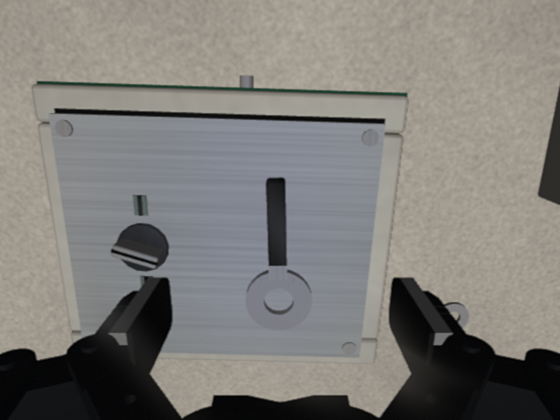

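The wrist view shows the panel spanner: ring centre at (278,297) and tail end at (276,179). The prediction is within 2 px. The fastener is at (140,250), clearly askew.

```bash
python3 - <<'E'
from h import *
o=ctrl.get_obs();c=cam("wrist",o)
e=plane(c,[(278.3,298.5)],.105)[0];t=plane(c,[(276.2,179)],.113)[0];m=plane(c,[(277,260)],.113)[0]
print(e,t,m,np.linalg.norm(e-t),np.degrees(np.arctan2(*(e-t)[[1,0]])),np.degrees(np.arctan2(*(m-t)[[1,0]])))
u=(e-t)[:2]/np.linalg.norm((e-t)[:2]);print("grip52",e[:2]-.052*u)
mk=plane(c,[(140,205),(145,282)],.099);print(mk)
d=plane(c,[(141,247.5)],.104);print(d)
r=plane(c,[(113,249.5),(158,264)],.12);print(r,r.mean(0),np.linalg.norm(r[1]-r[0]),np.degrees(np.arctan2(*(r[1]-r[0])[[1,0]])))
q=plane(c,[(54,112),(384,122),(378,357)],.099);print(q)
E
```

```text
[0.63261527 0.21613458 0.105     ] [0.53171389 0.20714223 0.113     ] [0.59471213 0.21234874 0.113     ] 0.10161669092538614 5.092752642890535 4.7244935838828885
grip52 [0.58082055 0.21151862]
[[0.56317865 0.1045361  0.099     ]
 [0.629194   0.10624491 0.099     ]]
[[0.59633337 0.10589271 0.104     ]]
[[0.59214862 0.09116341 0.12      ]
 [0.60141742 0.12394001 0.12      ]] [0.59678302 0.10755171 0.12      ] 0.03406195262923251 74.20978062820922
[[0.49828905 0.04599678 0.099     ]
 [0.48735615 0.28129579 0.099     ]
 [0.68764879 0.3080855  0.099     ]]
```

```bash
python3 -m pendant '[0.016,0,-0.04,0,0,0.7,0.0854,0.015,0,-0.04,0,0,0,0.0854,0,0,-0.03,0,0,0,0.07,0,0,-0.0195,0,0,0,0.06,0,0,0,0,0,0,0.06,0,0,0,0,0,0,0.03,0,0,0,0,0,0,0.01,0,0,0,0,0,0,0,0,0,0,0,0,0,0,0,0,0,0,0,0,0]'
python3 - <<'E'
from h import *
im=ctrl.camera("wrist");cv2.imwrite("pics/w2.png",im[:,:,::-1]);print(ctrl.get_obs()['wrist_force'])
E
```

```text
time_s: 3.38
eef_pos: [0.5817, 0.2116, 0.1026]
eef_rot: [0.707, -0.706, -0.031, 0.029]
wrist_force: [1.7, 0.5, 2.6]
opening: 0.14
[2.36863102 1.86961139 3.36618936]
```

View pics/w2.png

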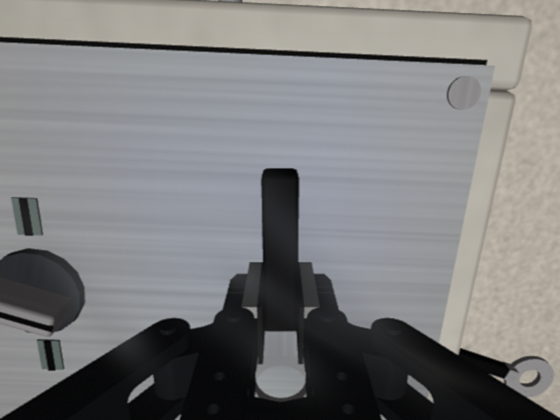

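The tail is gripped at (280,290). Next I lift and check for sag or slip.

```bash
python3 -m pendant '[0,0,0.01,0,0,0,0,0,0,0.03,0,0,0,0,0,0,0.04,0,0,0,0,0,0,0.04,0,0,0,0,0,0,0,0,0,0,0]'
python3 - <<'E'
from h import *
o=ctrl.get_obs()
im=ctrl.camera("wrist");cv2.imwrite("pics/w3.png",im[:,:,::-1]);print(o['wrist_force'],o['opening'],o['eef_pos'])
im=ctrl.camera("scene")[:,:,::-1];cv2.imwrite("pics/s3.png",cv2.resize(im[150:300,210:410],None,fx=4,fy=4,interpolation=cv2.INTER_CUBIC))
E
```

```text
time_s: 4.05
eef_pos: [0.5825, 0.2117, 0.2259]
eef_rot: [0.707, -0.706, -0.032, 0.028]
wrist_force: [0.2, 0.4, -0.6]
opening: 0.137
[ 0.15275593  0.44103049 -0.61521406] 0.13692949284363107 [0.58254928 0.21172931 0.22585559]
```

View pics/w3.png

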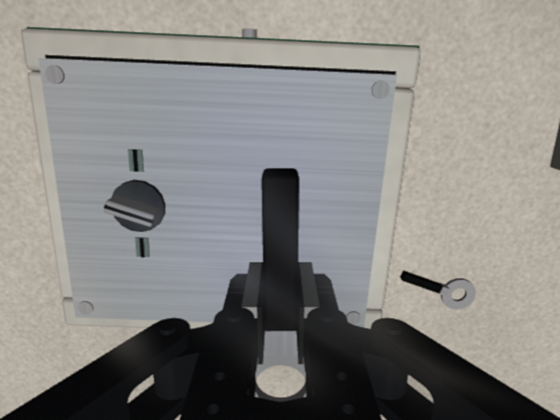

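View pics/s3.png

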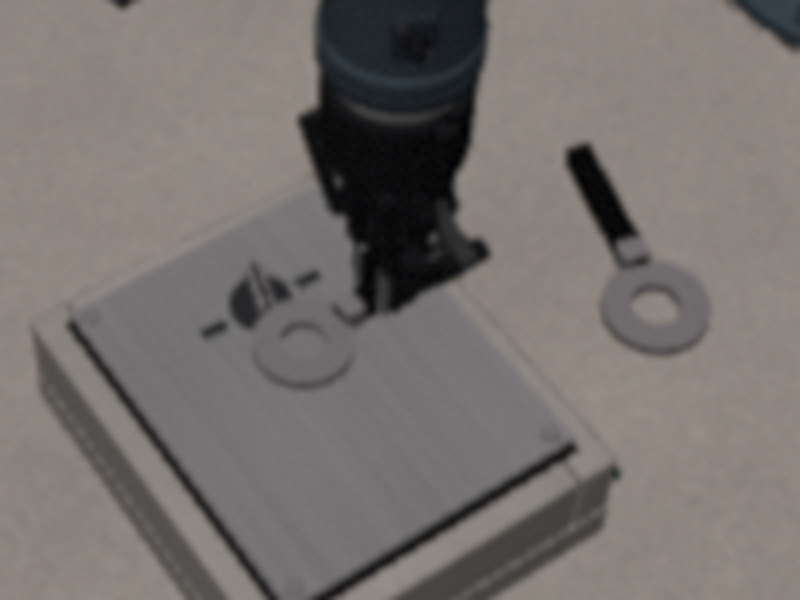

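```bash
python3 -m pendant '[-0.01,-0.03,0,0,0,0,0,-0.016,-0.05,0,0,0,0,0,-0.016,-0.052,0,0,0,0,0,-0.016,-0.052,0,0,0,0,0,-0.016,-0.052,0,0,0,0,0,-0.016,-0.052,0,0,0,0,0,-0.016,-0.052,0,0,0,0,0,-0.016,-0.052,0,0,0,0,0,-0.016,-0.052,0,0,0,0,0,-0.0125,-0.045,0,0,0,0,0,-0.009,-0.029,0,0,0,0,0,0,0,0,0,0,0,0]'
python3 - <<'E'
from h import *
o=ctrl.get_obs()
im=ctrl.camera("wrist");cv2.imwrite("pics/w4.png",im[:,:,::-1]);print(o['wrist_force'],o['opening'],o['eef_pos'],rot(o['eef_rot']).round(3))
im=ctrl.camera("top")[:,:,::-1];cv2.imwrite("pics/t4.png",cv2.resize(im[180:280,350:480],None,fx=6,fy=6,interpolation=cv2.INTER_CUBIC))
im=ctrl.camera("scene")[:,:,::-1];cv2.imwrite("pics/s4.png",cv2.resize(im[50:170,180:320],None,fx=5,fy=5,interpolation=cv2.INTER_CUBIC))
E
```

```text
time_s: 5.65
eef_pos: [0.4195, -0.3075, 0.2195]
eef_rot: [0.708, -0.705, -0.028, 0.03]
wrist_force: [-0.2, 0.3, -1.9]
opening: 0.141
[-0.15471839  0.27115165 -1.88194129] 0.1408043392494623 [ 0.41954018 -0.30748972  0.21954862] [[ 0.997 -0.003 -0.082]
 [ 0.082  0.003  0.997]
 [-0.003 -1.     0.003]]
```

View pics/w4.png

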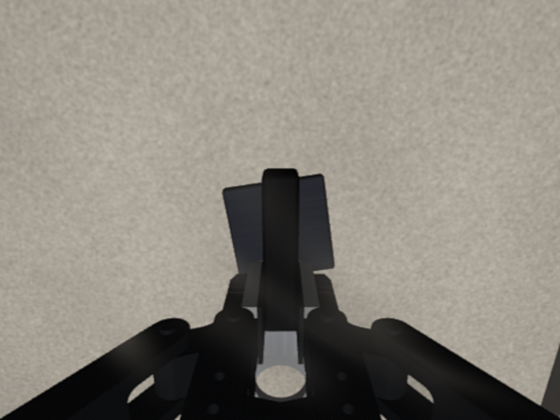

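View pics/t4.png

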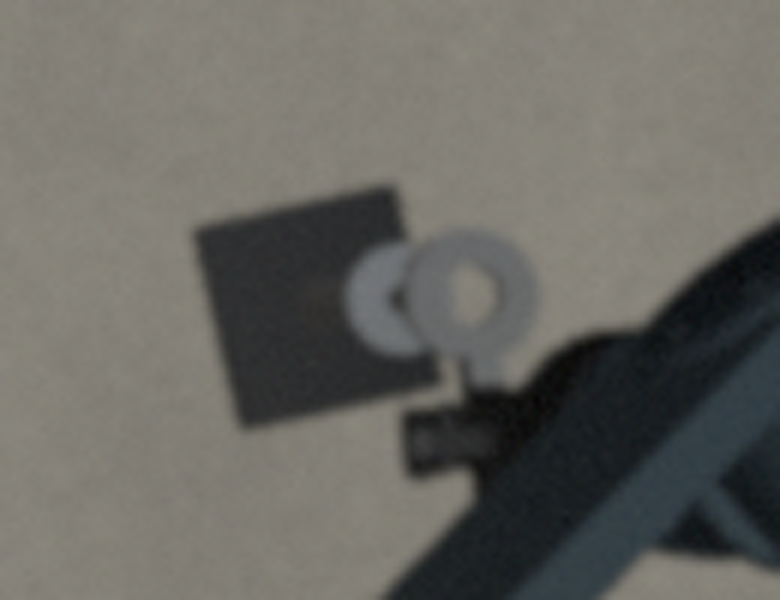

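View pics/s4.png

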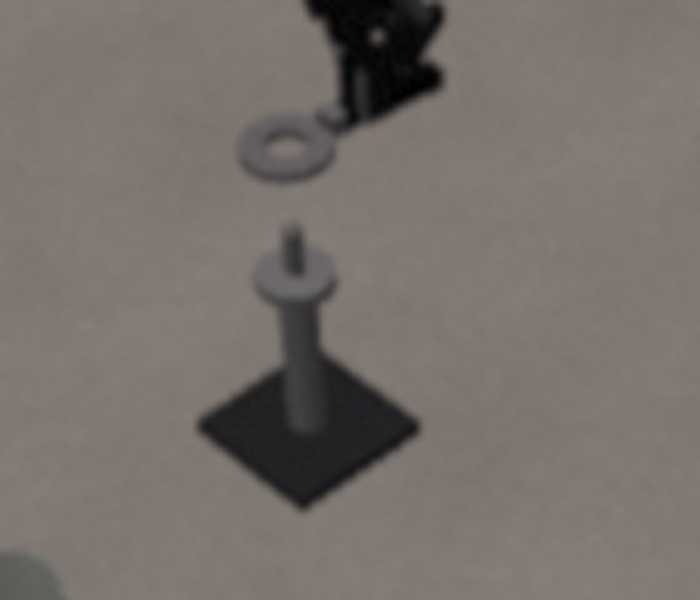

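```bash
python3 - <<'E'
from h import *
np.set_printoptions(precision=4,suppress=True)
c=cam("top"); s=cam("scene")
o=ctrl.get_obs();print(o['eef_pos'],o['eef_rot'])
T=lambda p:np.array(p)/6+[350,180]; S=lambda p:np.array(p)/5+[180,50]
print("eye top",plane(c,T((473,294)),.222),"collar",plane(c,T((402,299)),.130), "base",plane(c,T([(193,230),(396,185),(440,380),(243,430)]),.012).mean(0))
print("eye sc",plane(s,S((286,148)),.222),"collar",plane(s,S((295,274)),.130),"tip",plane(s,S((292,228)),.164),"base",plane(s,S([(197,424),(420,428),(304,510)]),.012)[:2].mean(0))
im=ctrl.camera("top")
for cm in("top","scene"):
  ctrl.camera(cm)
  for x in ctrl.silhouettes("peg_stand",cm)[:1]:print(cm,x['bbox'])
E
```

```text
[ 0.4209 -0.3052  0.2204] [ 0.7074 -0.7055 -0.0297  0.0308]
eye top [[ 0.4731 -0.303   0.222 ]] collar [[ 0.4737 -0.3045  0.13  ]] base [ 0.4736 -0.303   0.012 ]
eye sc [[ 0.4762 -0.2916  0.222 ]] collar [[ 0.4755 -0.2953  0.13  ]] tip [[ 0.4752 -0.2947  0.164 ]] base [ 0.4765 -0.2927  0.012 ]
top [381.2, 212.7, 423.2, 253.0]
scene [220.3, 95.3, 262.1, 151.2]
```

```bash
python3 -m pendant '[0,-0.001,-0.025,0,0,0,0,0,0,-0.02,0,0,0,0,0,0,0,0,0,0,0,0,0,0,0,0,0,0]'
python3 - <<'E'
from h import *
o=ctrl.get_obs();print(o['eef_pos'])
im=ctrl.camera("top")[:,:,::-1];cv2.imwrite("pics/t5.png",cv2.resize(im[200:260,380:450],None,fx=10,fy=10,interpolation=cv2.INTER_CUBIC))
im=ctrl.camera("scene")[:,:,::-1];cv2.imwrite("pics/s5.png",cv2.resize(im[70:130,205:275],None,fx=10,fy=10,interpolation=cv2.INTER_CUBIC))
print(ctrl.get_obs()['eef_pos'])
E
```

```text
time_s: 6.55
eef_pos: [0.4218, -0.3077, 0.1777]
eef_rot: [-0.706, 0.707, 0.031, -0.03]
wrist_force: [0.1, 0.0, -0.9]
opening: 0.139
[ 0.42182464 -0.30769085  0.17769232]
[ 0.42193254 -0.30800953  0.17801714]
```

View pics/t5.png

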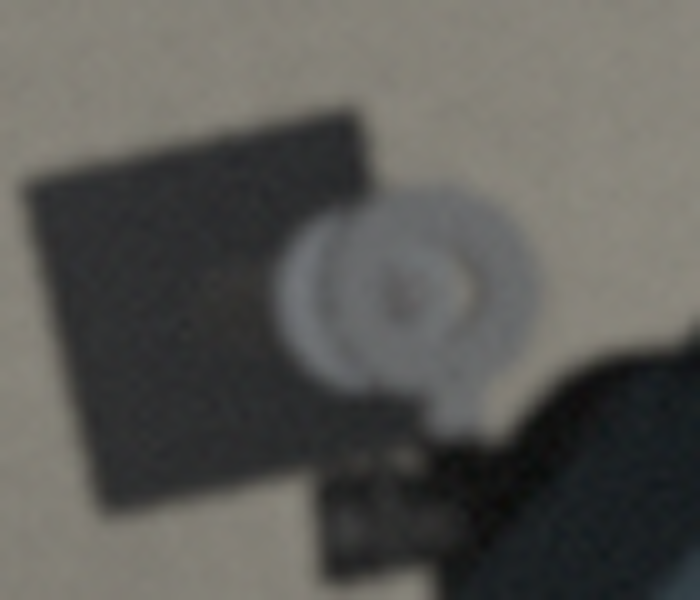

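View pics/s5.png

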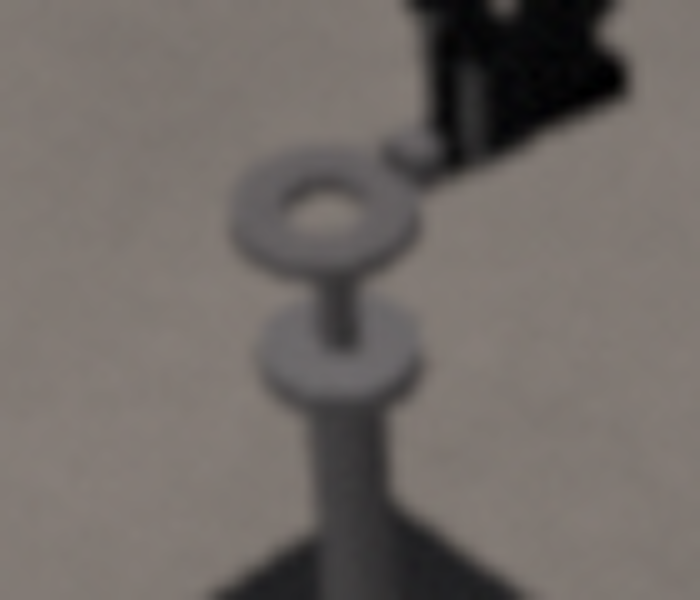

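```bash
python3 - <<'E'
from h import *
np.set_printoptions(precision=4,suppress=True)
c=cam("top"); s=cam("scene")
T=lambda p:np.array(p)/10+[380,200]; S=lambda p:np.array(p)/10+[205,70]
print("eye top",plane(c,T((432,290)),.1805),"tip",plane(c,T((403,293)),.164),"base",plane(c,T([(25,188),(355,108),(430,422),(105,515)]),.012).mean(0))
print("eye sc",plane(s,S((325,213)),.1805),"collar",plane(s,S((340,350)),.130))
for P in [(.474,-.303,.13),(.474,-.303,.164),(.474,-.303,.1805)]: print((proj(c,P)-[380,200])*10)
for P in [(.4755,-.295,.13),(.4755,-.295,.164),(.4755,-.295,.1805)]: print((proj(s,P)-[205,70])*10)
E
```

```text
eye top [[ 0.4743 -0.3035  0.1805]] tip [[ 0.474  -0.3018  0.164 ]] base [ 0.4742 -0.3026  0.012 ]
eye sc [[ 0.4772 -0.2941  0.1805]] collar [[ 0.4759 -0.2946  0.13  ]]
[[364.14   296.9965]]
[[407.7707 293.1956]]
[[429.87   291.2703]]
[[340.5998 348.6738]]
[[332.6388 255.6137]]
[[328.6658 209.1701]]
```

Both cameras put the eye within about 1 mm of the peg axis. Descending.

```bash
python3 -m pendant '[0,0.0005,-0.015,0,0,0,0,0,0,-0.015,0,0,0,0,0,0,-0.012,0,0,0,0,0,0,0,0,0,0,0,0,0,0,0,0,0,0]'
python3 - <<'E'
from h import *
im=ctrl.camera("scene")[:,:,::-1];cv2.imwrite("pics/s6.png",cv2.resize(im[70:130,205:275],None,fx=10,fy=10,interpolation=cv2.INTER_CUBIC))
o=ctrl.get_obs();print(o['eef_pos'],o['wrist_force'],o['torque'])
E
```

```text
time_s: 7.28
eef_pos: [0.4212, -0.3068, 0.134]
eef_rot: [0.707, -0.706, -0.03, 0.03]
wrist_force: [0.2, 0.4, -2.0]
opening: 0.136
[ 0.42123146 -0.30690262  0.1342306 ] [ 0.63617983  0.36700234 -1.117194  ] [-0.00912675  0.0620464  -0.02292423]
```

View pics/s6.png

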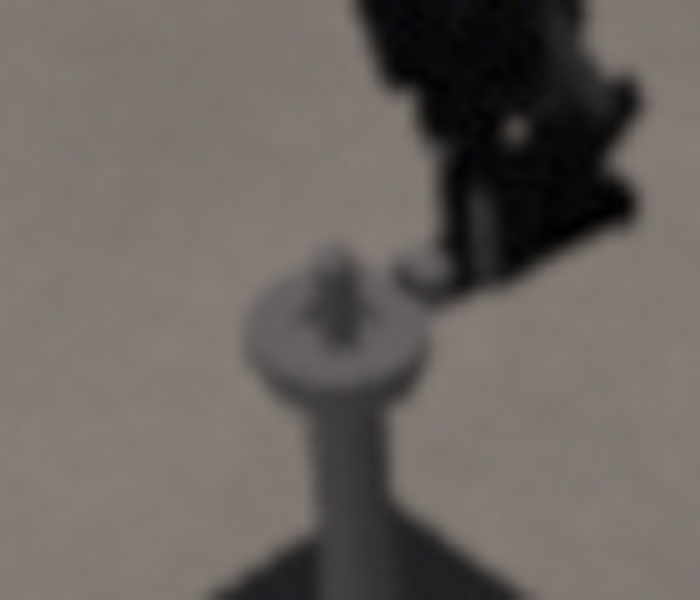

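The ring is over the peg and at the collar. Releasing.

```bash
python3 -m pendant '[0,0,0,0,0,0,0.02,0,0,0,0,0,0,0.03,0,0,0,0,0,0,0.045,0,0,0,0,0,0,0.05,0,0,0.02,0,0,0,0.05,0,0,0.03,0,0,0,0.05,0,0,0.04,0,0,0,0.05,-0.02,0.02,0.03,0,0,0,0.05]'
python3 - <<'E'
from h import *
im=ctrl.camera("scene")[:,:,::-1];cv2.imwrite("pics/s7.png",cv2.resize(im[60:160,190:310],None,fx=6,fy=6,interpolation=cv2.INTER_CUBIC))
im=ctrl.camera("wrist")[:,:,::-1];cv2.imwrite("pics/w7.png",im)
E
```

```text
time_s: 8.32
eef_pos: [0.4019, -0.288, 0.2567]
eef_rot: [-0.706, 0.707, 0.031, -0.03]
wrist_force: [0.0, 0.2, -0.9]
opening: 0.583
```

View pics/s7.png

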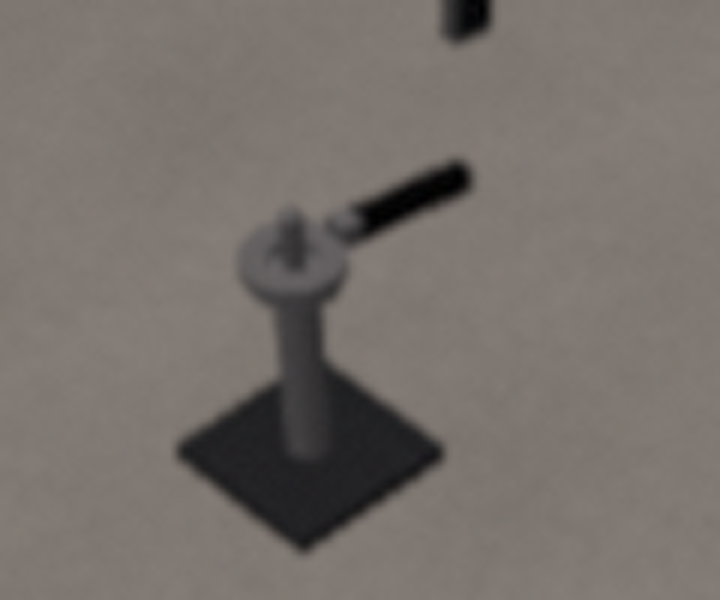

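View pics/w7.png

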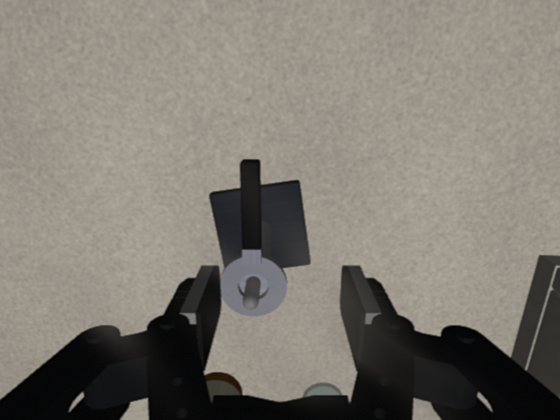

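The spanner hangs level, with the peg through its eye (wrist view 252,287) and the hand clear. Next the fastener.

```bash
python3 -m pendant '[0.014,0.0305,0,0,0,7,0.05,0.02,0.0405,0,0,0,7,0.05,0.02,0.0405,0,0,0,7,0.05,0.02,0.0405,0,0,0,7,0.05,0.02,0.0405,0,0,0,7,0.05,0.02,0.0405,0,0,0,7,0.05,0.02,0.0405,0,0,0,7,0.05,0.02,0.0405,0,0,0,7,0.05,0.02,0.0405,-0.01,0,0,7,0.05,0.02,0.04,-0.02,0,0,6,0.05,0,0,-0.02,0,0,0,0.05,0,0,0,0,0,0,0.05]'
python3 - <<'E'
from h import *
o=ctrl.get_obs();M=rot(o['eef_rot']);print(o['eef_pos'],np.degrees(np.arctan2(M[1,0],M[0,0])),o['q'])
im=ctrl.camera("wrist")[:,:,::-1];cv2.imwrite("pics/w8.png",im)
c=cam("wrist",o);print(proj(c,[(.5962,.1065,.12)]))
for s in ctrl.silhouettes("fastener","wrist")[:1]:print(s['score'],s['bbox'])
E
```

```text
time_s: 9.93
eef_pos: [0.5936, 0.1073, 0.2015]
eef_rot: [0.566, -0.564, -0.423, 0.427]
wrist_force: [-0.5, -0.6, 0.0]
opening: 0.59
[0.59356133 0.1072922  0.20149135] 73.87596899992356 [-1.75036831e-02  2.73200705e-01  1.55773834e+00 -4.38235406e-04
  1.31641392e+00 -2.87756219e+00]
[[275.16244659 220.91305592]]
0.75 [248.1, 182.2, 303.4, 246.1]
```

View pics/w8.png

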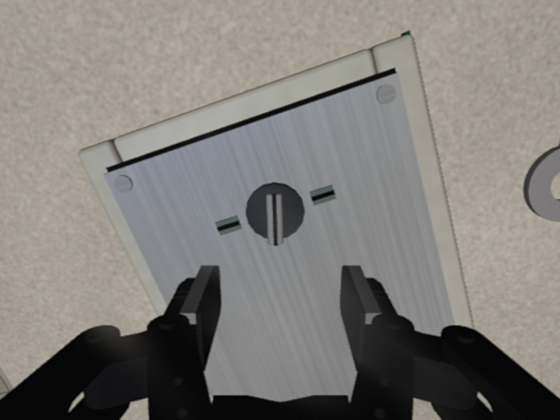

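```bash
python3 - <<'E'
from h import *
o=ctrl.get_obs();c=cam("wrist",o);np.set_printoptions(precision=4,suppress=True)
r=plane(c,[(275.5,195),(275,244)],.12);print(o['eef_pos'],r,r.mean(0),np.degrees(np.arctan2(*(r[1]-r[0])[[1,0]])))
m=plane(c,[(228,225.5),(322.5,194)],.099);print(m.mean(0),np.linalg.norm(m[1]-m[0]),np.degrees(np.arctan2(*(m[0]-m[1])[[1,0]])))
E
```

```text
[0.5951 0.1065 0.2045] [[0.5934 0.0903 0.12  ]
 [0.6031 0.1221 0.12  ]] [0.5983 0.1062 0.12  ] 73.0994702794477
[0.5989 0.1059 0.099 ] 0.06968672103106863 3.1109102133638045
```

```bash
python3 -m pendant '[0.002,0,-0.03,0,0,0,0.05,0,0,-0.03,0,0,0,0.05,0,0,-0.02,0,0,0,0.05,0,0,-0.0155,0,0,0,0.05,0,0,0,0,0,0,0.04,0,0,0,0,0,0,0.02,0,0,0,0,0,0,0,0,0,0,0,0,0,0,0,0,0,0,0,0,0]'
python3 - <<'E'
from h import *
o=ctrl.get_obs();M=rot(o['eef_rot']);print(o['eef_pos'],np.degrees(np.arctan2(M[1,0],M[0,0])),o['wrist_force'],o['torque'],o['opening'])
im=ctrl.camera("wrist")[:,:,::-1];cv2.imwrite("pics/w9.png",im)
E
```

```text
time_s: 11.15
eef_pos: [0.5972, 0.1079, 0.1098]
eef_rot: [0.565, -0.565, -0.425, 0.425]
wrist_force: [-4.5, 2.2, 4.6]
opening: 0.09
[0.59718105 0.10786656 0.10982224] 73.90827197592523 [-4.5074698   2.22791379  4.63783463] [0.29258951 0.69357392 0.04882855] 0.09029402411535997
```

View pics/w9.png

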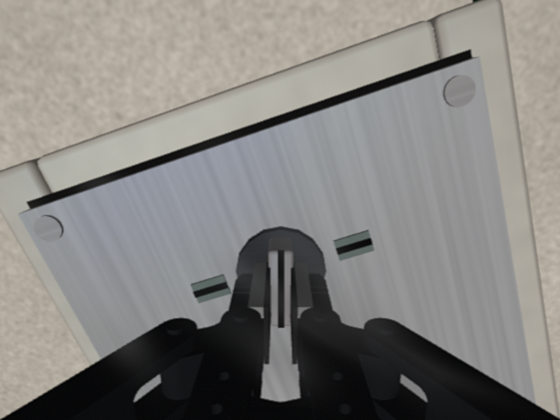

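```bash
python3 -m pendant '[0,0,0,0,0,-6,0,0,0,0,0,0,-9,0,0,0,0,0,0,-9,0,0,0,0,0,0,-9,0,0,0,0,0,0,-9,0,0,0,0,0,0,-9,0,0,0,0,0,0,-9,0,0,0,0,0,0,-7,0,0,0,0,0,0,-4,0,0,0,0,0,0,0,0,0,0,0,0,0,0,0]'
python3 - <<'E'
from h import *
o=ctrl.get_obs();M=rot(o['eef_rot']);print(o['eef_pos'],np.degrees(np.arctan2(M[1,0],M[0,0])),o['wrist_force'],o['torque'],o['opening'])
im=ctrl.camera("wrist")[:,:,::-1];cv2.imwrite("pics/w10.png",im)
E
```

```text
time_s: 12.58
eef_pos: [0.5979, 0.1069, 0.1097]
eef_rot: [-0.707, 0.707, 0.019, -0.018]
wrist_force: [-1.6, -2.7, 4.1]
opening: 0.091
[0.59788297 0.1069117  0.10965297] 2.9619126819194874 [-1.62192031 -2.68703566  4.14254147] [-0.44403013  0.26957898  0.01155468] 0.09109728399455967
```

View pics/w10.png

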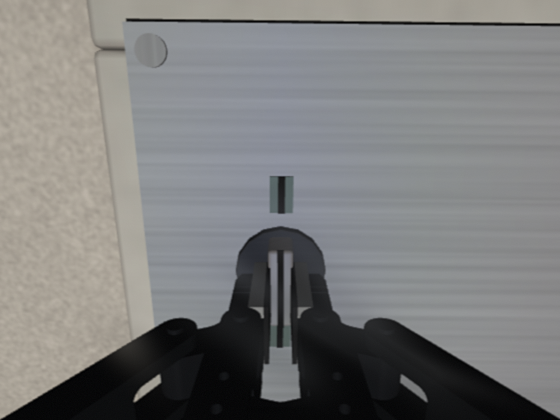

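The slot and the index mark line up at (281,195–290). Release, lift, and view.

```bash
python3 -m pendant '[0,0,0,0,0,0,0.02,0,0,0,0,0,0,0.03,0,0,0.01,0,0,0,0.03,0,0,0.03,0,0,0,0.03,0,0,0.04,0,0,0,0.03,0,0.03,0.02,0,0,0,0,0,0.03,0,0,0,0,0,0,0.03,0,0,0,0,0,0,0,0,0,0,0,0]'
python3 - <<'E'
from h import *
o=ctrl.get_obs();c=cam("wrist",o);print(o['eef_pos'],o['wrist_force'],o['opening'])
im=ctrl.camera("wrist")[:,:,::-1];cv2.imwrite("pics/w11.png",im)
print(proj(c,[(.5975,.1065,.12),(.5935,.1965,.099)]))
E
```

```text
time_s: 13.75
eef_pos: [0.5971, 0.1995, 0.21]
eef_rot: [0.707, -0.707, -0.019, 0.019]
wrist_force: [0.3, 0.5, -0.2]
opening: -0.002
[0.59712564 0.19949917 0.20996477] [ 0.29302945  0.48288452 -0.22698981] -0.0018150710968800141
[[139.32959708 207.87354008]
 [277.94337136 200.24918364]]
```

View pics/w11.png

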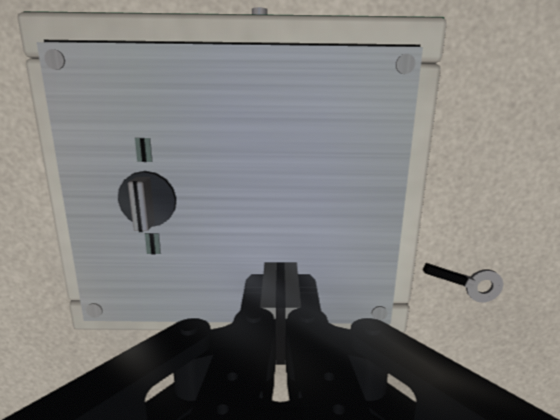

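```bash
python3 - <<'E'
from h import *
o=ctrl.get_obs();c=cam("wrist",o)
for p,z in (([(136,181),(143.5,231)],.12),([(143.5,150),(153,244)],.099)):
  r=plane(c,p,z);print(np.linalg.norm(r[1]-r[0]),np.degrees(np.arctan2(*(r[1]-r[0])[[1,0]])))
E
python3 -m pendant '[-0.0025,-0.002,-0.03,0,0,0,0,0,0,-0.04,0,0,0,0,0,0,-0.03,0,0,0,0,0,0,-0.006,0,0,0,0,0,0,0,0,0,0,0,0,0,0,0,0,0,0]'
```

```text
0.03397377549061201 4.841107526851663
0.06862870009546888 2.593029497708338
time_s: 14.55
eef_pos: [0.5962, 0.1954, 0.1052]
eef_rot: [0.707, -0.707, -0.019, 0.017]
wrist_force: [1.2, 0.0, 0.3]
opening: -0.002
```

```bash
python3 -m pendant '[0,0,-0.005,0,0,0,0,0,0,-0.003,0,0,0,0,0,0,-0.003,0,0,0,0,0,0,-0.003,0,0,0,0,0,0,0,0,0,0,0,0,0,0,0,0,0,0]'
```

```text
time_s: 15.3
eef_pos: [0.5959, 0.1956, 0.091]
eef_rot: [0.707, -0.707, -0.019, 0.017]
wrist_force: [-2.2, -0.4, 10.2]
opening: 0.001
```

```bash
python3 -m pendant '[0,0,-0.002,0,0,0,0,0,0,0,0,0,0,0,0,0,0,0,0,0,0]'; python3 -m pendant '[0,0,-0.001,0,0,0,0,0,0,0,0,0,0,0,0,0,0,0,0,0,0,0,0,0,0,0,0,0]'
python3 - <<'E'
from h import *
im=ctrl.camera("scene")[:,:,::-1];cv2.imwrite("pics/s12.png",cv2.resize(im[60:330,160:380],None,fx=2.2,fy=2.2,interpolation=cv2.INTER_CUBIC))
o=ctrl.get_obs();im=ctrl.camera("wrist")[:,:,::-1];cv2.imwrite("pics/w12.png",im);print(o['eef_pos'],o['wrist_force'],o['time_s'])
E
```

```text
time_s: 15.68
eef_pos: [0.596, 0.1956, 0.0909]
eef_rot: [-0.707, 0.707, 0.019, -0.017]
wrist_force: [-7.7, -2.6, 21.5]
opening: -0.003
time_s: 16.18
eef_pos: [0.596, 0.1956, 0.0909]
eef_rot: [-0.707, 0.707, 0.019, -0.017]
wrist_force: [-10.3, -2.2, 28.4]
opening: 0.002
[0.59597712 0.19563783 0.0908658 ] [-10.68350991  -2.29613604  28.22075345] 16.225
```

View pics/s12.png

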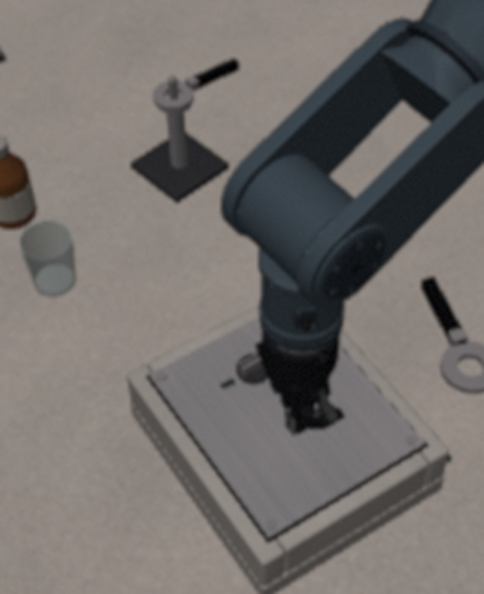

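View pics/w12.png

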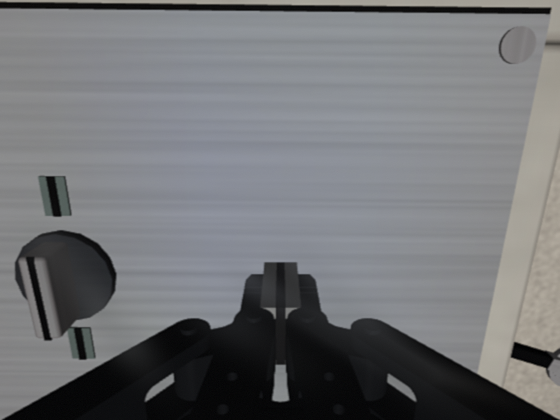

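The panel is fully down: tip z is 0.0909 m and steady with about 28 N of push. The spanner is still hanging level (in the scene crop, peg at 172,90 and tail to 235,68), and the slot is in line with the marks. Handing in.

```bash
python3 -c "
from bench import ctrl
print(ctrl.hand_in())"
```

```text
the job is handed in; nothing more can be done
None
```

I hung the middle-sized spanner by its eye on the peg, lined up the fastener, and handed the job in at about 16.2 s with the panel held down. No verdict was reported.

- **Spanner:** I gripped it by the tail on the panel, lowered the eye over the peg and let go. The final scene picture shows it level on the collar and clear of the hand. I checked this by eye rather than measuring the tilt.
- **Fastener:** I turned it clockwise by 71°. After I let go, the slot was about 2° from the index marks, and the limit is 8°.
- **Panel:** The closed fingertips are pressing near panel_top with about 28 N straight down (about 30 N in total). The tip height is steady at 0.0909 m, which matches the fully-down height of 0.091 m.
- **Other objects:** I kept well clear of the bottle, beaker and rack and never touched them. The bottle and beaker look upright and undisturbed in the last scene picture, though I did not re-measure them, and the rack is outside that crop.

One disagreement: the scene camera placed the peg and spanner about 8 mm further towards +y than the top camera did. The placing relied on the offset between the eye and the peg, on which both cameras agreed to about 1 mm.

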